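Load a cover on the tilted trimming rest and lock the turn clip

ROBOT

A 6-joint arm with a two-finger parallel gripper is mounted at the origin on a cart in front of the work surface, level with it; the furniture and walls round the work are solid. World frame = base frame: x ahead of the robot, y to its left, z up, the work surface at z = 0. Lengths are in m, angles in rad, forces in N, time in s.
With the tool pointing down it reaches from about 0.35 to 0.775 m from the base axis. Payload 5.5 kg.
Tool frame: the origin (TCP) lies midway between the tips of the shut fingers; the grasp point (between the pads) lies 19 mm behind it; z points along the fingers, y is the line along which they close (so a half turn about z gives the same grasp; the last joint's range is limited). The gripper opens to 85 mm and grips with 20 to 120 N. Pads are 22 mm wide; open, the fingers measure 114 mm over their backs; the gripper's body (76 mm by 85 mm) begins 54 mm behind the grasp point. The pads swing forward as they close: fully open they stand 13 mm farther back than shut.
Start: joints at [-1.487, 0.313, 0.046, 1.304, 0, 1.431], TCP at [0.128, -0.561, 0.231] pointing down, gripper open.
Joint ranges: [-2.76, 2.76], [-0.86, 1.69], [-1.03, 1.26], [-2.2, 2.34], [-1.47, 1.5], [-3.14, 3.14]. Speed limits (rad/s): [2.57, 2.57, 3.14, 3.14, 3.14, 3.14].

INTERFACE

Orientations are given as a unit quaternion [x, y, z, w].
In Python, from plant import telemetry, vision, r gives the robot as it stands.
- The arm moves only by the tool apply_moves, never from a script. Its arguments are lists of equal length, an entry for each row: "dp": the shift along the tool's x, y, z in units of 0.08 m (1.0 is 0.08 m), a list of three; "rot": the turn, a rotation vector about the tool's x, y, z in units of 0.5 rad (1.0 is 0.5 rad), a list of three; "claw": the opening, from -1 (shut) to 1 (fully open). A call has 1 to 20 rows; each row is the pose to reach, as a shift and turn from the pose commanded when the call began, along the tool's axes at that moment; what a row does not reach only later rows make up. A row lasts 1/8 s, in which the tool goes at most 62.5 mm and 10.7 degrees, less where a joint would pass 70% of its speed; a pose out of reach is approached as far as the arm can. A call with a number of a shift or a turn outside -1 to 1 is refused whole. A call with a gripper value outside its range is refused whole. The fingers move at their own pace and stop on an object; "squeeze" is the grip in N (left out, the last holds). Time passes only in rows, so rows that repeat a pose let the fingers close. It gives the time, the measured TCP pose, the force, the opening and the grip force at its end, in the units of the state.
- telemetry.read_state(): the state, without advancing time (a new reading comes with each control period).
- vision.read_camera(name): name is "side" or "top"; returns a dict with "pixels" (384x512x3 uint8, red, green, blue), "fovy" (degrees; the focal length in pixels is half the picture's height over the tangent of half this angle, whatever the lens; pixels are square), "cx", "cy" (the principal point, pixels), "R" (3x3) and "t" (3): a world point X has camera coordinates R X + t. Camera axes: x right, y down, z forward; pixel columns grow to the right and rows downward; lengths in m; the calibration is good to about 2 mm. A picture is of the moment at which its call begins. There is no depth.
- r.sign_off(): hands the job in; it is judged then, once.
The state is a dict: "clock": time; "joint_pos": joint angles; "qvel": joint speeds; "joint_efforts": joint torques, N m; "tool_pos": TCP position; "tcp_rot": TCP orientation; "ft_force": force on the tool from outside, world axes, zero at the start; "torque": the same for the moment, N m; "gripper_width": finger opening in m; "gripper_force": force on a finger pad.
Only numpy, scipy, OpenCV 4.12 (cv2) and the standard library are available. Lean on these libraries where they do the work, as an engineer would, in place of code of your own. Each camera call takes 0.05 s, during which the arm holds its last target. There are 200 camera calls.

TASK

Load the tilted trimming rest: take the brown cover that stands by itself and set it down (do not drop it) flat in the nest on the sloped plate, squarely between the side guides, its low flange uphill and its tall back against the bottom ledge. Then turn the red bar knob clockwise until it clicks over its detent and the hold-down clip lies across the flange, and let go. Leave the steel cup and the red-handled cutter where they are.

Things in the scene. Friction and masses are not known exactly. Their poses are not given: they have to be found in the camera images.
- cover: Brown stepped cover standing alone on the bench, 58x74x32 mm, 34 g (the like ones in the stacks at the right stay). Origin in its underside; z up, y along its 74 mm length (-37 to 37). Tall block x -11 to 29 mm, 32 high: grasp across these 40 mm. Low flange x -29 to -11 mm, 10 high. Face x = 29 is the tall back.
- cover_flange (a point): Middle of the top outer edge of the cover's low flange, at the cover's local (-29, 0, 10) mm; axes as the cover's.
- rest: The tilted trimming rest, fixed to the bench: white foot plate 130x126 mm carrying a grey plate that rises at 30 degrees towards local +x (its low edge faces the robot). Nest and knob stand square to the sloped plate. Origin under the centre of the foot, z up. The fixed white trimming jig to its left (x 0.51 to 0.66 m, y -0.13 to 0.09 m) has its frame raised to about 0.24 m.
- seat (a point): Point on the sloped plate's surface where the seated cover's origin lies. x straight up the slope, y along the ledge, z square out of the plate (30 degrees off vertical). Seated, the cover's z is along this z and its x points down the slope (against this x): flange uphill. Plate: x -44 to 88, y -56 to 56 mm.
- ledge (a point): Foot of the inner face of the black bottom ledge, mid-length; axes as seat, 29 mm down the slope from it. Ledge 9 mm high, 9 thick, y -34 to 34 mm. In this frame the black side guides have inner faces at y = +-39.5 mm, are 7 mm thick, 8 high, x 10 to 50 mm; a steel plunger block is at x 88 to 104, y 22 to 48, 14 high.
- clip_knob (a joint): Angle of red bar knob and steel clip, rad, clockwise seen from above the plate. 0: unlocked, clip aside (about seat -y); 1.4: locked, clip straight down the slope over the flange. A ball plunger must be forced over two cam lobes, at 0.4 and at 1.0 (up to about 0.15 N m), resting at 0.7 between; past 1.0 it snaps into the locked notch (1.33 to 1.43) and holds.
- knob_grip (a point): Centre of the red bar, on the knob axis, 67 mm up the slope from seat, 36 mm out from the plate. z: axis, out of the plate; x along the bar (46 mm long; clip towards -x); y across it (12 mm thick). The bar spans 26 to 46 mm from the plate, a round red flange of 27 mm diameter 24 to 30. Turns with the knob.
- clip_pad (a point): Black rubber pad under the clip's end, 14 mm diameter, 45 mm from the knob axis; the clip is 14 mm wide, 12.5 to 18.5 mm above the plate and reaches 52 mm from the axis. It passes 2.5 mm above the flange of a seated cover.
- cup: Bystander: open stainless cup, 67 mm wide, 54 mm high, origin under its centre, z up.
- cutter: Bystander: flush cutter with red handles, 48x136x12 mm, lying along its y; origin under its centre.
Things that resemble listed ones, but are neither listed nor needed, are in the scene too. Leave any yellow look-alike of the cover alone.

How it is judged:
On the way, in this order (a step that is already met when the one before it is completed fails the run):
1. the cover is seated in the nest and let go while the knob is still unlocked (x of cover in the frame of seat between -0.003 and 0.004 m and y of cover in the frame of seat between -0.004 and 0.004 m and z of cover in the frame of seat between -0.003 and 0.003 m and x of cover_flange in the frame of seat above 0.02 m and angle between the z axis of cover and the z axis of seat, either way round below 0.08 rad and angle between the y axis of cover and the y axis of seat, either way round below 0.09 rad and contact force between the fingers and cover below 0.05 N and value of joint clip_knob below 0.35 rad), for 0.2 s.
2. the knob has clicked over its detent into the locked position (value of joint clip_knob above 1.25 rad), for 0.2 s.
At the end, for the whole second after the job is handed in: Cover at rest in the nest, flange uphill: origin within 4 mm of the seat along and across the slope (3 mm past it towards the ledge) and 3 mm in height, flat within 0.08 rad and square within 0.09 rad; knob in its locked detent (above 1.25 rad); fingers off both (x of cover in the frame of seat between -0.003 and 0.004 m and y of cover in the frame of seat between -0.004 and 0.004 m and z of cover in the frame of seat between -0.003 and 0.003 m and x of cover_flange in the frame of seat above 0.02 m and angle between the z axis of cover and the z axis of seat, either way round below 0.08 rad and angle between the y axis of cover and the y axis of seat, either way round below 0.09 rad and contact force between the fingers and cover below 0.05 N and value of joint clip_knob above 1.25 rad and linear speed of cover below 0.02 m/s and contact force between the fingers and rest below 0.05 N); the robot touches nothing.
It fails at once if the cover is dropped (falls freely by more than about 12 mm) (linear speed of cover above 0.5 m/s and contact force between anything else and cover below 0.02 N).
It fails at once if the cup is moved by more than 25 mm (distance of cup from where it was at the start of the episode above 0.025 m).
It fails at once if the cutter is moved by more than 25 mm (distance of cutter from where it was at the start of the episode above 0.025 m).
It also fails if it takes over 59 s, if anything falls off the work surface, if the arm or the gripper's body presses on something with over 40 N, if the wrist force passes 120 N, or if a joint passes its speed limit or range.

## Working session

There is one attempt and no reset: what is moved stays moved. The work goes in short steps, Python scripts to look and compute and a tool call to move; the robot and the scene stay as the last step left them, time stands still between calls to the robot, and variables do not carry over. Pictures are saved under pics/ and viewed, at most 10 in all, crops included, and the job is handed in when it is done.

Besides the shell and the picture viewer there is one more tool, called after "Request:" as name(argument=value, ...) on one line, values as JSON. apply_moves: Moves the arm, as the interface text tells. Its arguments: {"type":"object","properties":{"dp":{"type":"array"},"rot":{"type":"array"},"claw":{"type":"array"},"squeeze":{"type":"number"}},"required":["dp","rot","claw"]}

```bash
mkdir -p pics; ls
python3 - <<'E'
from plant import telemetry, vision, r
import cv2,pickle
d={}
for n in("side","top"):
    c=vision.read_camera(n);d[n]=c
    cv2.imwrite(f"pics/{n}0.png",cv2.resize(c["pixels"][:,:,::-1],(800,600),interpolation=cv2.INTER_CUBIC))
    print(n,c["fovy"],c["cx"],c["cy"],c["R"],c["t"])
pickle.dump(d,open("cam0.pkl","wb"))
s=telemetry.read_state();print(s)
E
```

```text
pics
side 43.74616889125957 255.04053472036884 191.73839213112288 [[-0.57766037  0.81607325 -0.01824664]
 [ 0.43529119  0.28905856 -0.85262344]
 [-0.69052884 -0.50046938 -0.52220717]] [ 0.50670702 -0.06383255  1.69189091]
top 52.81517421862561 257.3648937081763 192.85748742187178 [[-0.02274435 -0.99973001  0.00475348]
 [-0.99648187  0.02228631 -0.08079105]
 [ 0.0806633  -0.0065743  -0.99671973]] [-0.25092884  0.53103972  1.14974746]
{'clock': 0.1, 'joint_pos': array([-1.48660170e+00,  3.13903967e-01,  4.51017130e-02,  1.30361790e+00,
        3.14731676e-05,  1.43121713e+00]), 'qvel': array([ 0.00022576, -0.00353817,  0.00233694, -0.00143494,  0.00154335,
        0.00015611]), 'joint_efforts': array([ 2.88323106e-03, -4.81722736e+01,  2.99245763e+01,  1.26497282e-02,
       -1.44358091e-04,  2.60057755e-05]), 'tool_pos': array([ 0.12757155, -0.56020099,  0.23051392]), 'tcp_rot': array([ 9.93746861e-01,  1.11653560e-01,  3.82113625e-05, -8.11164731e-04]), 'ft_force': array([-0.19121931,  0.42568046,  0.00854638]), 'torque': array([-0.01723428, -0.07129053, -0.00745226]), 'gripper_force': 0.0, 'gripper_width': 0.08544830622230343}
```

View pics/side0.png

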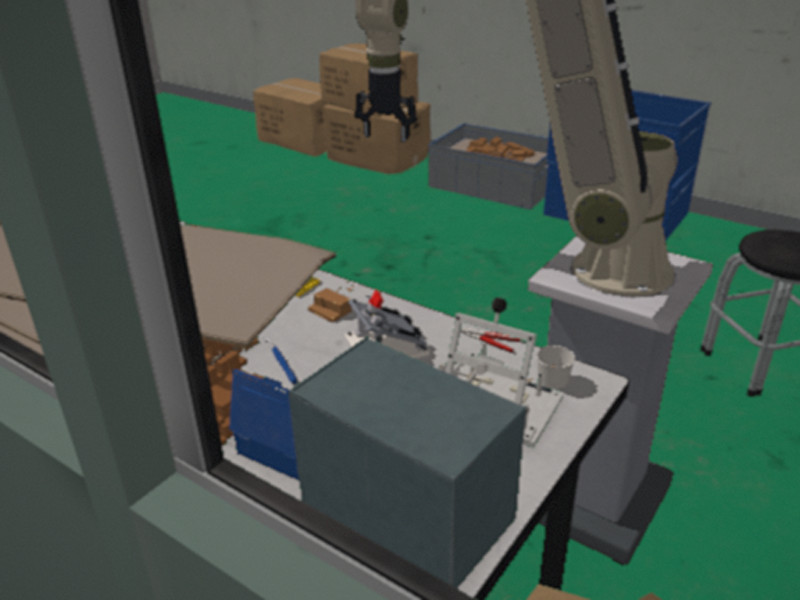

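View pics/top0.png

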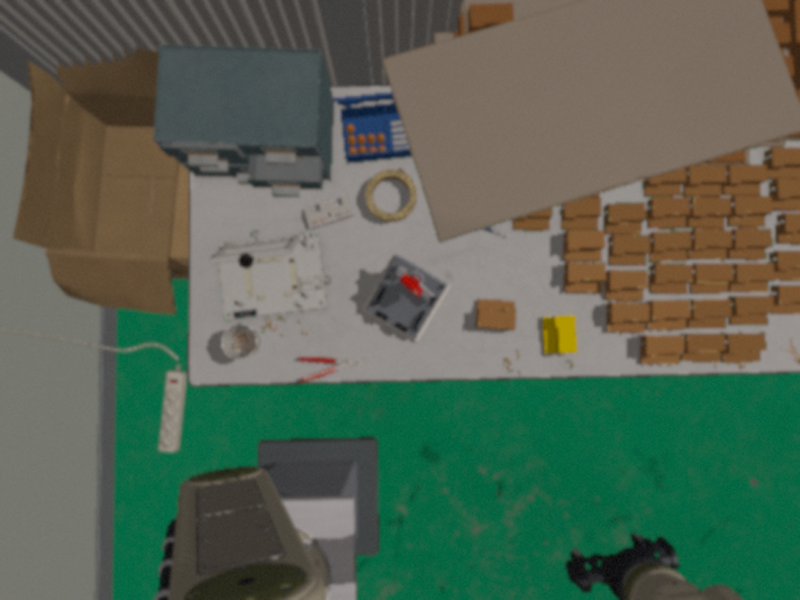

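The side view shows the cover at (330,303) and the rest at (390,325). In the top view, three things could be the cover:
- Lone brown block at (495,314).
- Yellow look-alike at (560,335).
- Brown stacks from x>515, further right.

The lone brown block fits "standing by itself". I'll confirm it in enlarged crops.

Run:
```python
import cv2,pickle
d=pickle.load(open("cam0.pkl","rb"))
t=d["top"]["pixels"][155:230,230:335,::-1]
s=d["side"]["pixels"][170:245,190:290,::-1]
cv2.imwrite("pics/topc.png",cv2.resize(t,None,fx=7.5,fy=7.5,interpolation=cv2.INTER_CUBIC))
cv2.imwrite("pics/sidec.png",cv2.resize(s,None,fx=8,fy=8,interpolation=cv2.INTER_CUBIC))
```

```text
(no output)
```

View pics/topc.png

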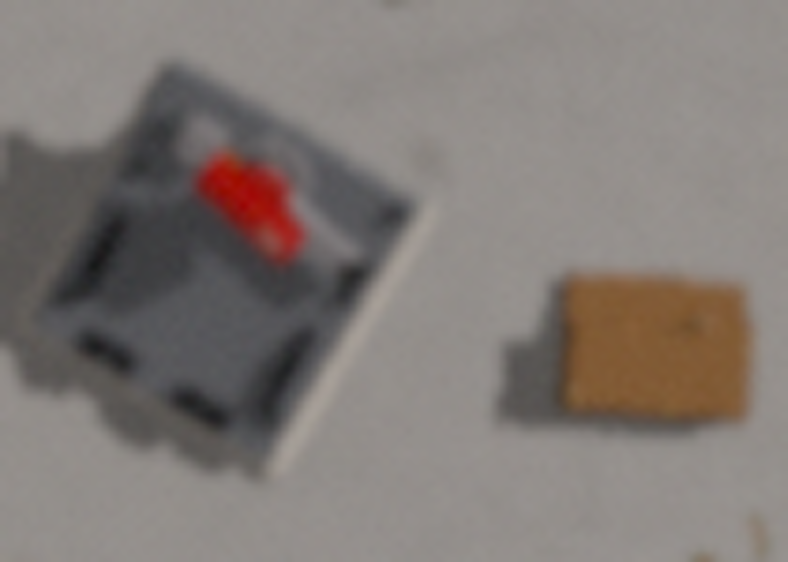

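View pics/sidec.png

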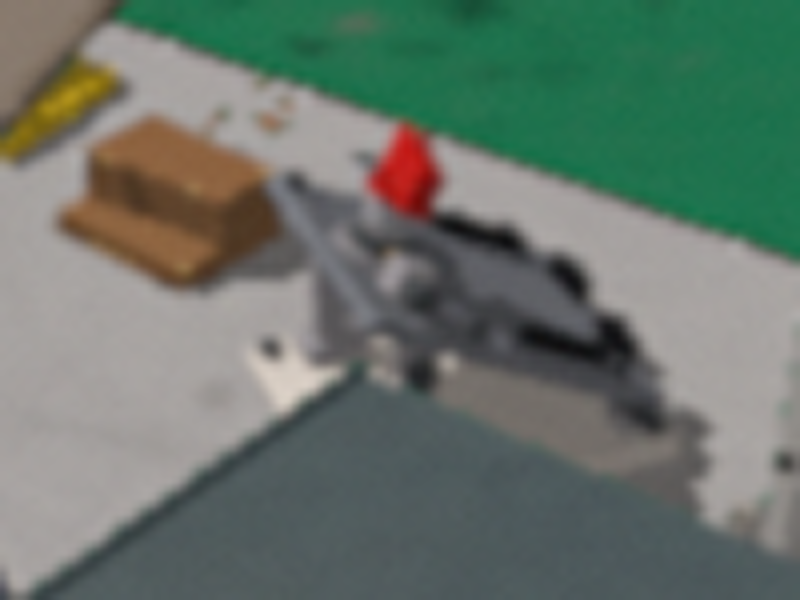

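The crop confirms it: the lone brown stepped block (top crop centre (657,347)) has its tall back towards the robot and its flange towards +x, away from the robot, as the side crop (180,270) shows. The rest's uphill direction runs up-right in the top view, with the knob at (250,205) and the ledge at (75,340)-(235,420). Next I'll refine both poses with a sub-pixel edge fit on averaged frames.

```bash
cat > fit.py <<'E'
import numpy as np,cv2,pickle
from scipy.optimize import least_squares
from scipy.spatial.transform import Rotation as Ro
from scipy.ndimage import map_coordinates
def grab(n=8):
    from plant import vision
    d={}
    for k in("top","side"):
        cs=[vision.read_camera(k) for _ in range(n)]
        c=cs[0];c["img"]=np.mean([q["pixels"] for q in cs],0);d[k]=c
    return d
def proj(c,X):
    q=np.atleast_2d(X)@c["R"].T+c["t"];f=192/np.tan(np.radians(c["fovy"]/2))
    return q[:,:2]/q[:,2:]*f+[c["cx"],c["cy"]]
def rect(x0,x1,y0,y1,z):
    p=[np.array(v,float) for v in((x0,y0,z),(x1,y0,z),(x1,y1,z),(x0,y1,z))]
    return [(p[i],p[(i+1)%4]) for i in range(4)]
def seatR(yaw): # x uphill,30deg
    return Ro.from_euler('zy',[yaw,-np.pi/6]).as_matrix()
def pose_rest(p): return seatR(p[3]),np.array(p[:3])
def pose_cover(p): return Ro.from_euler('z',p[2]).as_matrix(),np.array([p[0],p[1],0])
def fit(d,pose,p,edges,w=(3,2,1.5),steps=4):
    """edges: {cam:[(a,b) in mm]}"""
    for win in w:
      for _ in range(steps):
        M=[]
        for k,es in edges.items():
            c=d[k];g=cv2.GaussianBlur(c["img"],(0,0),.7)
            for a,b in es:
                T=np.linspace(.1,.9,15)[:,None];L=(a+(b-a)*T)/1000
                R,t=pose(p);u=proj(c,L@R.T+t)
                tn=u[-1]-u[0];n=np.array([-tn[1],tn[0]])/np.hypot(*tn)
                s=np.arange(-win,win+.01,.1)
                P=u[:,None]+s[None,:,None]*n
                gr=np.zeros(P.shape[:2])
                for ch in range(3):
                    gr+=np.gradient(map_coordinates(g[:,:,ch],[P[...,1],P[...,0]],order=3),axis=1)**2
                gr=np.sqrt(gr.mean(0))[None,:]  # along edge averaged
                i=gr[0].argmax()
                if i in(0,len(s)-1) or gr[0,i]<.25: continue
                M.append((k,L,n,u@n+s[i],s[i]))
        def res(q):
            R,t=pose(q)
            return np.concatenate([(proj(d[k],L@R.T+t)@n-v)[::7] for k,L,n,v,_ in M])
        p=least_squares(res,p,loss='soft_l1',f_scale=.3,x_scale=[.01]*(len(p)-1)+[.1]).x
    return p,[(m[0],np.round((m[1][7]*1000)).astype(int).tolist(),round(float(r_),2)) for m,r_ in zip(M,res(p)[1::3])]
def overlay(d,items,k,box,fx,fn):
    x0,y0,x1,y1=box
    im=cv2.resize(np.uint8(d[k]["img"][y0:y1,x0:x1,::-1]),None,fx=fx,fy=fx,interpolation=cv2.INTER_CUBIC)
    for (R,t),es in items:
        for a,b in es:
            u=(proj(d[k],np.array([a,b])/1000@R.T+t)-[x0,y0]+.5)*fx-.5
            cv2.line(im,*[tuple(int(v) for v in q) for q in u],(0,255,0),1)
    cv2.imwrite(fn,im)
PL=rect(-44,88,-56,56,0)
GU=rect(-19,21,39.5,46.5,8)+rect(-19,21,-46.5,-39.5,8)
LE=rect(-38,-29,-34,34,9)
BAR=rect(61,73,-23,23,46)
REST={"top":PL+GU+LE[1:2]+LE[3:4],"side":PL+GU}
CB=rect(-11,29,-37,37,32);CF=rect(-29,-11,-37,37,10);CB0=rect(-29,29,-37,37,0)
COV={"top":[CB[0],CB[1],CB[2],CF[3]],"side":CB+[CF[3],CF[1],CB0[3],CF[2]]}
E
cat > m1.py <<'E'
from fit import *
d=grab();pickle.dump(d,open("cam1.pkl","wb"))
# init from points
pts={"top":[((88,56,0),(172,62)),((88,-56,0),(415,203)),((-44,56,0),(42,315)),((-44,-56,0),(262,468)),((21,43,8),(125,215)),((21,-43,8),(308,335))],
"side":[((88,-56,0),(275,180)),((88,56,0),(375,330)),((-44,56,0),(640,400))]}
def r0(p):
    R,t=pose_rest(p);o=[]
    for k,(s,x0,y0) in {"top":(7.5,230,155),"side":(8,190,170)}.items():
        for a,b in pts[k]:
            o.append((proj(d[k],R@(np.array(a)/1000)+t)[0]-((np.array(b)+.5)/s-.5+[x0,y0])))
    return np.concatenate(o)
o=least_squares(r0,[.6,-.25,.05,-.5],loss='soft_l1');print(o.x,o.fun.reshape(-1,2).round(1).tolist())
p,e=fit(d,pose_rest,o.x,REST);print("rest",p,e)
def r1(q):
    R,t=pose_cover(q)
    return np.concatenate([proj(d["top"],R@(np.array(a)/1000)+t)[0]-((np.array(b)+.5)/7.5-.5+[230,155]) for a,b in
     [((29,37,32),(748,420)),((29,-37,32),(565,412)),((-29,37,10),(748,285)),((-29,-37,10),(570,275))]])
o=least_squares(r1,[.6,-.4,3.1]);print(o.x,o.fun.round(1))
q,e=fit(d,pose_cover,o.x,COV);print("cover",q,e)
np.savez("poses.npz",p=p,q=q)
it=[(pose_rest(p),PL+GU+LE+BAR),(pose_cover(q),CB+CF+CB0)]
overlay(d,it,"top",(230,155,335,230),7.5,"pics/o_top.png");overlay(d,it,"side",(190,170,290,245),8,"pics/o_side.png")
a=cv2.imread("pics/o_top.png");b=cv2.imread("pics/o_side.png")
a=cv2.resize(a,(800,571))
E
python3 m1.py
```

```text
[ 0.51607343 -0.255167    0.03329416 -0.56387629] [[1.6, 0.3], [1.7, -0.2], [-3.8, 1.8], [-1.4, -1.8], [-0.1, 1.3], [0.2, -1.2], [-1.7, 9.3], [-0.1, -0.2], [6.2, -1.0]]
rest [ 0.51844531 -0.25512889  0.02845049 -0.60930196] [('top', [22, -56, 0], 0.08), ('top', [88, 0, 0], 0.9), ('top', [-44, 0, 0], 0.5), ('top', [1, 40, 8], -0.22), ('top', [21, 43, 8], 0.01), ('top', [1, 46, 8], -0.88), ('top', [21, -43, 8], 0.39), ('top', [1, -40, 8], 0.12), ('top', [-29, 0, 9], -0.3), ('top', [-38, 0, 9], -0.1), ('side', [22, -56, 0], -0.39), ('side', [88, 0, 0], -0.21), ('side', [22, 56, 0], 0.29), ('side', [-44, 0, 0], 0.01), ('side', [1, 40, 8], 0.41), ('side', [21, 43, 8], 0.19), ('side', [1, 46, 8], -0.11), ('side', [1, -46, 8], -0.19), ('side', [21, -43, 8], -0.32), ('side', [1, -40, 8], 0.39), ('side', [-19, -43, 8], 0.72)]
[ 0.49695693 -0.44378371  3.05307223] [ 0.4  0.5  0.1 -0.  -0.1 -0.1 -0.4 -0.4]
cover [ 0.49609234 -0.44527682  2.98313418] [('top', [9, -37, 32], 0.1), ('top', [9, 37, 32], 0.9), ('top', [-29, 0, 10], -0.14), ('side', [9, -37, 32], 0.4), ('side', [29, 0, 32], 0.63), ('side', [9, 37, 32], -0.1), ('side', [-11, 0, 32], 0.37), ('side', [-11, 0, 10], -0.47), ('side', [-29, 0, 0], -0.03), ('side', [-20, 37, 10], 0.0)]
```

Run:
```python
import cv2,numpy as np
a=cv2.resize(cv2.imread("pics/o_top.png"),(400,286));b=cv2.imread("pics/o_side.png")
cv2.imwrite("pics/o_both.png",b)
```

```text
(no output)
```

View pics/o_side.png

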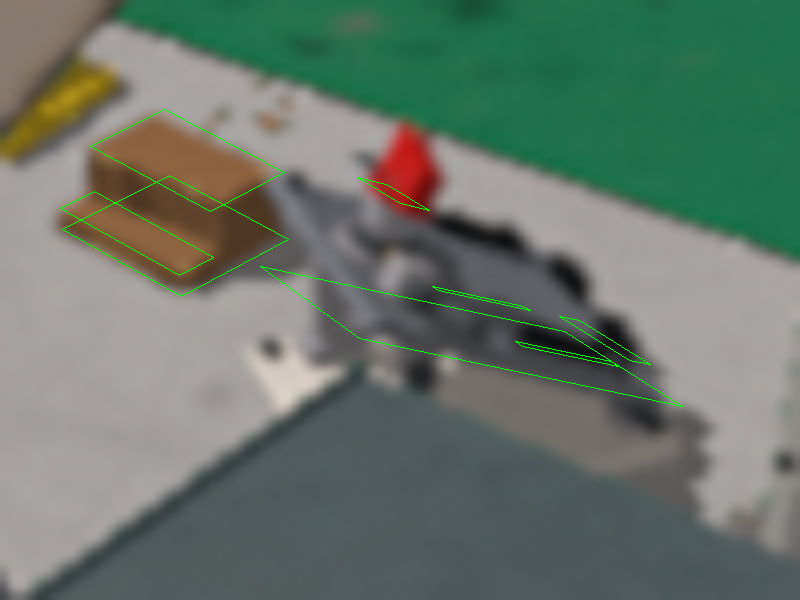

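View pics/o_top.png

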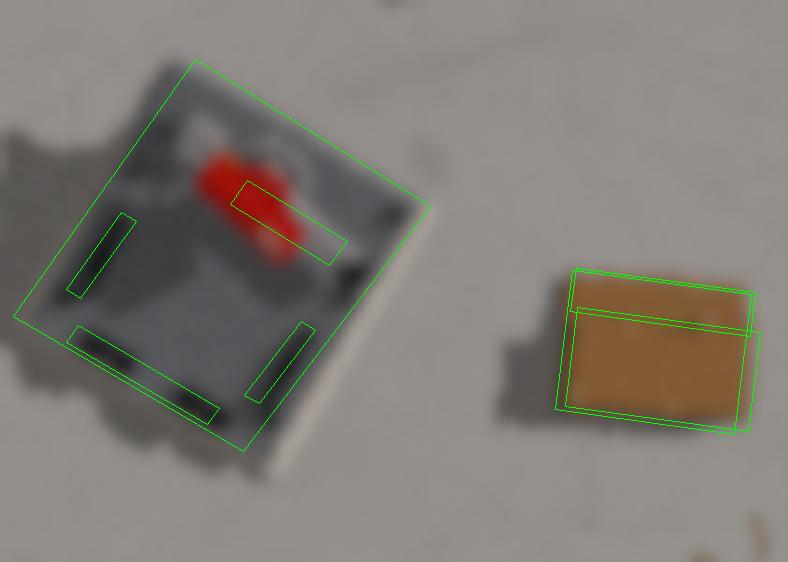

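The overlay is off because of a bug: lowercase 'zy' is extrinsic, so the model rest was skewed. I'll fix that and refit.

```bash
sed -i "s/'zy'/'ZY'/" fit.py; sed -i 's/^d=grab.*/d=pickle.load(open("cam1.pkl","rb"))/' m1.py
cat >> m1.py <<'E'
for s in [{"top":REST["top"]},{"side":REST["side"]},{"top":GU+LE[1:2]+LE[3:4],"side":GU},{"top":PL,"side":PL}]: print(fit(d,pose_rest,p,s,w=(1.5,))[0])
for s in [{"top":COV["top"]},{"side":COV["side"]}]: print(fit(d,pose_cover,o.x,s,w=(2,1.5))[0])
im=np.vstack([cv2.resize(cv2.imread("pics/o_top.png"),(800,571))[40:500],b[90:480]])
cv2.imwrite("pics/o2.png",cv2.resize(im,(560,595),interpolation=cv2.INTER_AREA))
E
python3 m1.py
```

```text
[ 0.51520458 -0.25775399  0.04422191 -0.57110437] [[0.5, -1.0], [1.4, 0.4], [-1.8, 0.7], [0.5, -0.4], [-0.4, 0.3], [0.2, -0.5], [-0.3, -0.4], [-0.0, -0.1], [3.9, 1.0]]
rest [ 0.514785   -0.25624271  0.05001642 -0.52230114] [('top', [22, -56, 0], 0.01), ('top', [88, 0, 0], 0.11), ('top', [22, 56, 0], 0.69), ('top', [-44, 0, 0], 0.59), ('top', [1, 40, 8], -0.8), ('top', [1, 46, 8], -1.4), ('top', [-19, 43, 8], -0.43), ('top', [21, -43, 8], 0.39), ('top', [1, -40, 8], -0.3), ('top', [-29, 0, 9], -0.79), ('top', [-38, 0, 9], 0.29), ('side', [22, -56, 0], -0.51), ('side', [88, 0, 0], 0.22), ('side', [22, 56, 0], 0.93), ('side', [-44, 0, 0], -0.32), ('side', [1, 40, 8], 1.07), ('side', [21, 43, 8], 0.14), ('side', [1, 46, 8], -0.27), ('side', [1, -46, 8], 0.69), ('side', [21, -43, 8], 0.0), ('side', [1, -40, 8], 0.11), ('side', [-19, -43, 8], 0.7)]
[ 0.49695693 -0.44378371  3.05307223] [ 0.4  0.5  0.1 -0.  -0.1 -0.1 -0.4 -0.4]
cover [ 0.49609234 -0.44527682  2.98313418] [('top', [9, -37, 32], 0.1), ('top', [9, 37, 32], 0.9), ('top', [-29, 0, 10], -0.14), ('side', [9, -37, 32], 0.4), ('side', [29, 0, 32], 0.63), ('side', [9, 37, 32], -0.1), ('side', [-11, 0, 32], 0.37), ('side', [-11, 0, 10], -0.47), ('side', [-29, 0, 0], -0.03), ('side', [-20, 37, 10], 0.0)]
[ 0.51647062 -0.25685652  0.02994439 -0.53457226]
[ 0.50580528 -0.26169276  0.04275166 -0.51982748]
[ 0.51518931 -0.25247527  0.0492708  -0.50132898]
[ 0.51412062 -0.25773018  0.05221633 -0.50529165]
[ 0.49364725 -0.44288741  3.0530739 ]
[ 0.4957823  -0.44615937  3.04408092]
```

View pics/o2.png

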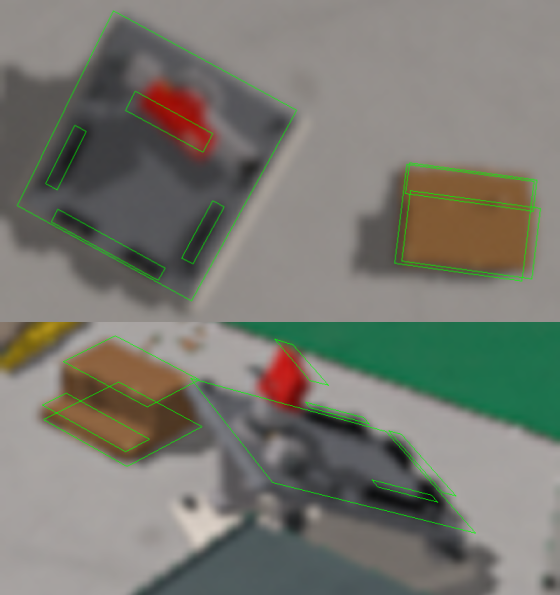

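```bash
cat > m2.py <<'E'
from fit import *
from scipy.optimize import minimize
d=pickle.load(open("cam1.pkl","rb"))
def box(x0,x1,y0,y1,z0,z1): return np.array([[x,y,z] for x in(x0,x1) for y in(y0,y1) for z in(z0,z1)])/1000.
BL=[box(-19,21,39.5,46.5,0,8),box(-19,21,-46.5,-39.5,0,8),box(-38,-29,14,34,0,9),box(-38,-29,-34,-14,0,9)]
S=8;W={"top":(225,150,300,225),"side":(220,175,290,235)}
I={}
for k,(x0,y0,x1,y1) in W.items():
    im=cv2.resize(d[k]["img"][y0:y1,x0:x1],None,fx=S,fy=S,interpolation=cv2.INTER_CUBIC)
    I[k]=(im.mean(2),im[...,0]-im[...,1])
def bar(ang):
    B=box(-23,23,-6,6,26,46)
    c,s=np.cos(ang),np.sin(ang);B=B@np.array([[c,s,0],[-s,c,0],[0,0,1]])
    return B+[.067,0,0]
def cost(p,bias=True,cams=("top","side")):
    tot=0
    for k in cams:
        x0,y0,_,_=W[k];o=p[5:7] if k=="top" else -p[5:7]
        def hull(V):
            R,t=pose_rest(p);u=(proj(d[k],V@R.T+t)+o-[x0,y0]+.5)*S-.5
            return cv2.convexHull(np.float32(u))
        lum,red=I[k]
        for ch,Vs,sg in((lum,BL,1),(red,[bar(np.pi/2-p[4])],-.4)):
            for V in Vs:
                h=hull(V);m=np.zeros(ch.shape,np.uint8);cv2.fillConvexPoly(m,np.int32(np.round(h*16)),1,shift=4)
                ring=cv2.dilate(m,np.ones((15,15)))-m
                tot+=sg*(ch[m>0].mean()-ch[ring>0].mean())
    return tot+.0*0+3*np.sum(np.square(p[5:7]))
for z in(.036,.042,.048):
    best=minimize(cost,[.514,-.256,z,-.51,0,0,0],method="Nelder-Mead",options=dict(initial_simplex=np.array([[.514,-.256,z,-.51,0,0,0]]+[np.array([.514,-.256,z,-.51,0,0,0])+v for v in np.diag([.005,.005,.006,.06,.15,.5,.5])]),maxiter=900,xatol=1e-5,fatol=1e-3))
    print(best.x.round(4),best.fun)
E
python3 m2.py
```

```text
[ 0.5149 -0.2574  0.0468 -0.5882  0.1897  0.2753  0.1698] -311.1843185418789
[ 0.515  -0.2581  0.0469 -0.5761  0.1395 -0.0302  0.1331] -312.01989557325925
[ 0.5157 -0.2572  0.0471 -0.5743  0.2246  0.1723  0.4081] -316.4496187985198
```

```bash
cat > go.py <<'E'
import numpy as np
from plant import telemetry
from scipy.spatial.transform import Rotation as Ro
PSI=-.55;SEAT=np.array([.515,-.2572,.047])
def RS(psi=PSI): return Ro.from_euler('ZY',[psi,-np.pi/6])
def down(yx): return Ro.from_euler('zx',[-yx,np.pi])          # tool z down, tool x at yaw yx
def seatpt(x,y,z): return SEAT+RS().apply(np.array([x,y,z])/1000)
def stool(extra=0): # tool z into plate, tool y uphill, x = -seat... turned clockwise by extra
    M=RS().as_matrix();return Ro.from_matrix(np.c_[M[:,1],M[:,0],-M[:,2]])*Ro.from_rotvec([0,0,extra])
def to(pos,R):
    s=telemetry.read_state();c=Ro.from_quat(s["tcp_rot"])
    dp=c.inv().apply(np.array(pos)-s["tool_pos"])/.08;rv=(c.inv()*R).as_rotvec()/.5
    m=max(1,abs(dp).max(),abs(rv).max())
    print("full dp",dp.round(3),"rot",rv.round(3),"| scaled",(dp/m).round(3),(rv/m).round(3),"m",round(m,2))
    print("t",round(s["clock"],2),"pos",s["tool_pos"].round(4),"w",round(s["gripper_width"],4),"gf",s["gripper_force"],"F",s["ft_force"].round(1),"j",s["joint_pos"].round(2))
E
python3 -c "
from go import *
R=down(1.479);print(R.as_matrix().round(2))
print(stool().as_matrix().round(2))
to([.4857,-.4437,.2],R)"
```

```text
[[ 0.09  1.    0.  ]
 [ 1.   -0.09 -0.  ]
 [-0.    0.   -1.  ]]
[[ 0.52  0.74  0.43]
 [ 0.85 -0.45 -0.26]
 [ 0.    0.5  -0.87]]
full dp [ 4.689 -0.433  0.391] rot [ 0.    0.   -2.51] | scaled [ 1.    -0.092  0.083] [ 0.     0.    -0.535] m 4.69
t 0.9 pos [ 0.1276 -0.5607  0.2313] w 0.0853 gf 0.0 F [ 0.3  0.3 -0.2] j [-1.49  0.31  0.05  1.3   0.    1.43]
```

Request:
apply_moves(dp=[[0.7,-0.07,0],[1,-0.1,0]], rot=[[0,0,0],[0,0,0]], claw=[1,1])

```text
clock: 1.15
tool_pos: [0.2054, -0.5344, 0.2313]
tcp_rot: [0.994, 0.112, 0.0, -0.0]
ft_force: [-0.2, -0.9, -0.2]
gripper_width: 0.0854
gripper_force: 0.0
```

Request:
apply_moves(dp=[[0.6,-0.06,0],[1,-0.1,0]], rot=[[0,0,0],[0,0,0]], claw=[1,1])

```text
clock: 1.4
tool_pos: [0.2816, -0.5089, 0.2314]
tcp_rot: [0.994, 0.112, 0.0, 0.0]
ft_force: [0.2, 0.7, -0.4]
gripper_width: 0.0853
gripper_force: 0.0
```

Request:
apply_moves(dp=[[0.6,-0.06,0],[1,-0.1,0]], rot=[[0,0,0],[0,0,0]], claw=[1,1])

```text
clock: 1.65
tool_pos: [0.358, -0.4833, 0.2314]
tcp_rot: [0.994, 0.112, 0.0, 0.0]
ft_force: [-0.3, -0.3, -0.8]
gripper_width: 0.0854
gripper_force: 0.0
```

Request:
apply_moves(dp=[[0.6,-0.06,0],[1,-0.1,0],[1,-0.1,0]], rot=[[0,0,0],[0,0,0],[0,0,0]], claw=[1,1,1])

```text
clock: 2.02
tool_pos: [0.4345, -0.4574, 0.2309]
tcp_rot: [0.994, 0.113, 0.0, -0.0]
ft_force: [-0.7, -0.4, -0.0]
gripper_width: 0.0854
gripper_force: 0.0
```

Request:
apply_moves(dp=[[0,0,0],[0,0,0],[0,0,0]], rot=[[0,0,-0.35],[0,0,-0.7],[0,0,-1]], claw=[1,1,1])

```text
clock: 2.4
tool_pos: [0.4316, -0.4589, 0.2313]
tcp_rot: [0.934, 0.356, -0.0, -0.0]
ft_force: [0.9, -0.0, 0.2]
gripper_width: 0.0854
gripper_force: 0.0
```

Request:
apply_moves(dp=[[0,0,0],[0,0,0],[0,0,0]], rot=[[0,0,-0.35],[0,0,-0.7],[0,0,-1]], claw=[1,1,1])

```text
clock: 2.78
tool_pos: [0.4314, -0.459, 0.2313]
tcp_rot: [0.817, 0.576, -0.0, -0.0]
ft_force: [-0.8, -0.6, -0.2]
gripper_width: 0.0852
gripper_force: 0.0
```

```bash
python3 -c "
from go import *
to([.4857,-.4437,.1],down(1.479))"
```

```text
full dp [0.408 0.575 1.641] rot [-0.001  0.    -0.503] | scaled [0.249 0.35  1.   ] [-0.     0.    -0.306] m 1.64
t 2.77 pos [ 0.4314 -0.459   0.2313] w 0.0852 gf 0.0 F [-0.8 -0.6 -0.2] j [-0.94  0.42  0.21  1.35 -0.    0.97]
```

Request:
apply_moves(dp=[[0.41,0.575,0.4],[0.41,0.575,1],[0.41,0.575,1]], rot=[[0,0,-0.3],[0,0,-0.503],[0,0,-0.503]], claw=[1,1,1])

```text
clock: 3.15
tool_pos: [0.4843, -0.4409, 0.1468]
tcp_rot: [0.74, 0.672, -0.0, -0.005]
ft_force: [-0.8, 0.4, -1.2]
gripper_width: 0.0853
gripper_force: 0.0
```

Request:
apply_moves(dp=[[0,0,0.5],[0,0,1],[0,0,1]], rot=[[0,0,0],[0,0,0],[0,0,0]], claw=[1,1,1])

```text
clock: 3.52
tool_pos: [0.4848, -0.4427, 0.0703]
tcp_rot: [0.741, 0.671, -0.0, -0.002]
ft_force: [0.3, 1.0, 0.4]
gripper_width: 0.0857
gripper_force: 0.0
```

Run:
```python
from go import *
to([.4857,-.4437,.009],down(1.479))
from fit import *
d=grab(2);pickle.dump(d,open("cam2.pkl","wb"))
a=cv2.resize(np.uint8(d["top"]["img"][170:230,280:345,::-1]),None,fx=6,fy=6,interpolation=cv2.INTER_CUBIC)
b=cv2.resize(np.uint8(d["side"]["img"][170:230,180:245,::-1]),None,fx=6,fy=6,interpolation=cv2.INTER_CUBIC)
cv2.imwrite("pics/g.png",np.hstack([a,b]))
```

```text
full dp [-0.014  0.015  0.766] rot [-0.007 -0.006 -0.013] | scaled [-0.014  0.015  0.766] [-0.007 -0.006 -0.013] m 1
t 3.52 pos [ 0.4848 -0.4427  0.0703] w 0.0857 gf 0.0 F [0.3 1.  0.4] j [-0.86  0.56  0.02  1.04 -0.    0.81]
```

View pics/g.png

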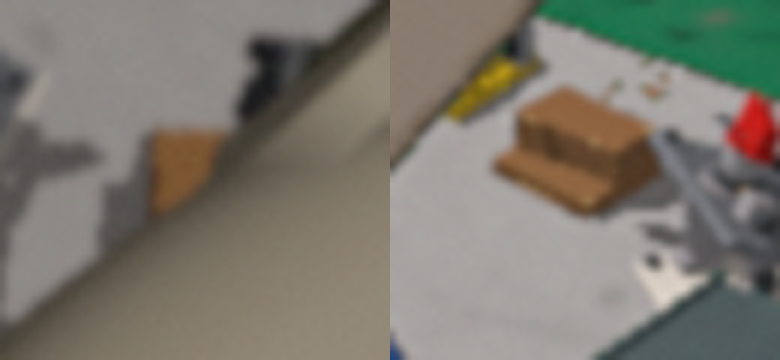

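Run:
```python
from fit import *
d=pickle.load(open("cam2.pkl","rb"))
for k in d:
    for X in([.4848,-.4427,.0703],[.53,-.447,.083],[.4947,-.4445,.03],[.4947,-.4445,0]): print(k,X,proj(d[k],np.array(X)).round(1))
C=-d["side"]["R"].T@d["side"]["t"];print(C)
# triangulate dark finger tip seen: top (325,182) , side?
```

```text
top [0.4848, -0.4427, 0.0703] [[319.7 204. ]]
top [0.53, -0.447, 0.083] [[321.4 188.1]]
top [0.4947, -0.4445, 0.03] [[318.  201.4]]
top [0.4947, -0.4445, 0] [[316.4 202. ]]
side [0.4848, -0.4427, 0.0703] [[212.9 179.1]]
side [0.53, -0.447, 0.083] [[202.4 181.2]]
side [0.4947, -0.4445, 0.03] [[211.3 191. ]]
side [0.4947, -0.4445, 0] [[211.9 198.7]]
[1.48878978 0.45168088 0.83833814]
```

Run:
```python
from fit import *
a=pickle.load(open("cam1.pkl","rb"));b=pickle.load(open("cam2.pkl","rb"))
D=np.abs(a["side"]["img"]-b["side"]["img"]).max(2);L=b["side"]["img"].mean(2)
for y in range(130,206,3):
    print(y,''.join('.' if D[y,x]<14 else ('#' if L[y,x]<60 else 'o') for x in range(170,270,1)))
```

```text
130 .........................o##ooooooooooooooooooo####.................................................
133 ..........................#########################.................................................
136 ..........................o########################o................................................
139 ..........................o########################oooo##o..........................................
142 ..........................o###############################..........................................
145 ............................###############################.........................................
148 ............................o##############################.........................................
151 .....................ooooooooo#############################o........................................
154 .....................ooo###################################o........................................
157 .............................o################..########............................................
160 ..............................................
[... 929 characters left out ...]
......................................................................
190 ....................................................................................................
193 ....................................................................................................
196 ..........................................................................#ooooooooooooooooooooo....
199 ....................................................................................#ooooo..oooooooo
202 .......................................................................................o###oooooooo.
205 .........................................................................................#..##oooooo
```

The picture shows the cover untouched (side (210,195), top (311,197)). The image difference puts the open fingertips at side (221,170) and (202,180), straddling the cover, so I'll descend and grip.

Request:
apply_moves(dp=[[-0.014,0.015,0.3],[-0.014,0.015,0.6],[-0.014,0.015,0.766],[-0.014,0.015,0.766],[-0.014,0.015,0.766],[-0.014,0.015,0.766],[-0.014,0.015,0.766],[-0.014,0.015,0.766],[-0.014,0.015,0.766]], rot=[[0,0,0],[0,0,0],[0,0,0],[0,0,0],[0,0,0],[0,0,0],[0,0,0],[0,0,0],[0,0,0]], claw=[1,1,1,1,-0.4,-0.4,-0.4,-0.4,-0.4], squeeze=25)

```text
clock: 4.85
tool_pos: [0.4886, -0.4452, 0.0111]
tcp_rot: [0.74, 0.673, -0.0, 0.001]
ft_force: [0.0, -0.3, 5.4]
gripper_width: 0.0396
gripper_force: 26.9
```

Request:
apply_moves(dp=[[0,0,0],[0,0,0],[0,0.015,-0.09],[0,0.015,-0.09],[0,0.015,-0.09],[0,0.015,-0.09],[0,0.015,-0.09],[0,0.015,-0.09]], rot=[[0,0,0],[0,0,0],[0,0,0],[0,0,0],[0,0,0],[0,0,0],[0,0,0],[0,0,0]], claw=[0.3,0.3,0.3,-0.4,-0.4,-0.4,-0.4,-0.4], squeeze=30)

```text
clock: 5.85
tool_pos: [0.4898, -0.4452, 0.0182]
tcp_rot: [0.74, 0.673, -0.0, 0.001]
ft_force: [-0.3, 0.2, 6.0]
gripper_width: 0.0397
gripper_force: 31.7
```

```bash
python3 -c "
from go import *
to([.4857,-.4437,.2],down(1.479))"
```

```text
full dp [ 0.011 -0.049 -2.273] rot [ 0.003  0.003 -0.007] | scaled [ 0.005 -0.022 -1.   ] [ 0.001  0.001 -0.003] m 2.27
t 5.85 pos [ 0.4898 -0.4452  0.0182] w 0.0397 gf 31.742332577705383 F [-0.3  0.2  6. ] j [-0.86  0.61 -0.04  0.93  0.    0.81]
```

Request:
apply_moves(dp=[[0,0,-0.15],[0,0,-0.5],[0,0,-1],[0,0,-1]], rot=[[0,0,0],[0,0,0],[0,0,0],[0,0,0]], claw=[-0.4,-0.4,-0.4,-0.4])

```text
clock: 6.35
tool_pos: [0.4909, -0.4466, 0.1015]
tcp_rot: [0.74, 0.673, -0.0, 0.003]
ft_force: [-0.2, -1.1, -0.1]
gripper_width: 0.0394
gripper_force: 31.1
```

Request:
apply_moves(dp=[[0,0,-0.5],[0,0,-1],[0,0,-1],[0,0,-1]], rot=[[0,0,0],[0,0,0],[0,0,0],[0,0,0]], claw=[-0.4,-0.4,-0.4,-0.4])

```text
clock: 6.85
tool_pos: [0.4888, -0.4442, 0.1762]
tcp_rot: [0.74, 0.673, -0.0, -0.001]
ft_force: [-0.3, -0.1, -1.3]
gripper_width: 0.0396
gripper_force: 31.1
```

```bash
python3 -c "
from go import *
print(seatpt(-9,0,18.2))
to(seatpt(-9,0,90),stool())"
```

```text
[ 0.50059726 -0.2483696   0.05826166]
full dp [ 2.647 -0.489  0.7  ] rot [-1.031 -0.239  0.888] | scaled [ 1.    -0.185  0.264] [-0.39  -0.09   0.335] m 2.65
t 6.85 pos [ 0.4888 -0.4442  0.1762] w 0.0396 gf 31.11681640148163 F [-0.3 -0.1 -1.3] j [-0.86  0.5   0.19  1.26 -0.    0.81]
```

Request:
apply_moves(dp=[[0.3,-0.05,-0.1],[0.7,-0.15,-0.2],[1,-0.2,-0.2],[1,-0.2,-0.2]], rot=[[-0.15,-0.03,0.15],[-0.3,-0.08,0.3],[-0.5,-0.12,0.45],[-0.5,-0.12,0.45]], claw=[-0.4,-0.4,-0.4,-0.4])

```text
clock: 7.35
tool_pos: [0.4765, -0.3575, 0.1885]
tcp_rot: [0.805, 0.581, 0.061, 0.107]
ft_force: [1.3, -0.3, -0.9]
gripper_width: 0.0395
gripper_force: 31.1
```

```bash
python3 -c "
from go import *
to(seatpt(-9,0,110),stool())"
```

```text
full dp [ 1.534 -0.831  0.404] rot [-0.547 -0.122  0.439] | scaled [ 1.    -0.542  0.264] [-0.356 -0.079  0.286] m 1.53
t 7.35 pos [ 0.4765 -0.3575  0.1885] w 0.0395 gf 31.092045307159424 F [ 1.3 -0.3 -0.9] j [-0.83  0.18 -0.27  0.9   0.1   1.08]
```

Request:
apply_moves(dp=[[0.3,-0.2,0.05],[0.7,-0.5,0.1],[1,-0.6,0.2],[1,-0.6,0.2]], rot=[[-0.15,-0.03,0.15],[-0.3,-0.08,0.3],[-0.547,-0.122,0.439],[-0.547,-0.122,0.439]], claw=[-0.4,-0.4,-0.4,-0.4])

```text
clock: 7.85
tool_pos: [0.4591, -0.2674, 0.154]
tcp_rot: [0.843, 0.473, 0.125, 0.223]
ft_force: [0.3, 1.3, -1.4]
gripper_width: 0.0398
gripper_force: 31.1
```

```bash
python3 -c "
from go import *
to(seatpt(-9,0,80),stool())"
```

```text
full dp [ 0.475 -0.319  0.425] rot [-0.013 -0.     0.003] | scaled [ 0.475 -0.319  0.425] [-0.013 -0.     0.003] m 1
t 7.85 pos [ 0.4591 -0.2674  0.154 ] w 0.0398 gf 31.073169708251953 F [ 0.3  1.3 -1.4] j [-0.73 -0.09 -0.77  0.39  0.09  1.41]
```

Request:
apply_moves(dp=[[0.25,-0.15,0.2],[0.475,-0.319,0.425],[0.475,-0.319,0.6],[0.475,-0.319,0.85],[0.475,-0.319,0.85]], rot=[[0,0,0],[-0.013,0,0.003],[-0.013,0,0.003],[-0.013,0,0.003],[-0.013,0,0.003]], claw=[-0.4,-0.4,-0.4,-0.4,-0.4])

```text
clock: 8.48
tool_pos: [0.4971, -0.2503, 0.0902]
tcp_rot: [0.842, 0.47, 0.128, 0.232]
ft_force: [-1.1, 0.4, -0.2]
gripper_width: 0.0392
gripper_force: 31.1
```

Run:
```python
from go import *
from fit import *
to(seatpt(-9,0,45),stool())
s=telemetry.read_state()
d=grab(6);pickle.dump(d,open("cam3.pkl","wb"))
T=Ro.from_quat(s["tcp_rot"]).as_matrix()
RC=np.c_[-T[:,1],-T[:,0],-T[:,2]]*1.0
print(np.linalg.det(RC))
t=s["tool_pos"]+RC@np.array([-.009,0,-.0182])
it=[((RC,t),CB+CF+CB0),((RS().as_matrix(),SEAT),PL+GU+LE)]
overlay(d,it,"side",(215,165,290,235),5.7,"pics/a.png");overlay(d,it,"top",(225,150,300,220),5.7,"pics/b.png")
a=cv2.imread("pics/a.png");b=cv2.imread("pics/b.png");h=max(a.shape[0],b.shape[0])
im=np.zeros((h,a.shape[1]+b.shape[1],3),np.uint8);im[:a.shape[0],:a.shape[1]]=a;im[:b.shape[0],a.shape[1]:]=b
cv2.imwrite("pics/h.png",im[:,:800]);print(im.shape)
```

```text
full dp [ 0.043 -0.178  0.021] rot [ 0.026  0.007 -0.001] | scaled [ 0.043 -0.178  0.021] [ 0.026  0.007 -0.001] m 1
t 8.47 pos [ 0.4971 -0.2503  0.0902] w 0.0392 gf 31.07394576072693 F [-1.1  0.4 -0.2] j [-0.63  0.04 -0.84  0.15  0.04  1.5 ]
1.0
(399, 856, 3)
```

View pics/h.png

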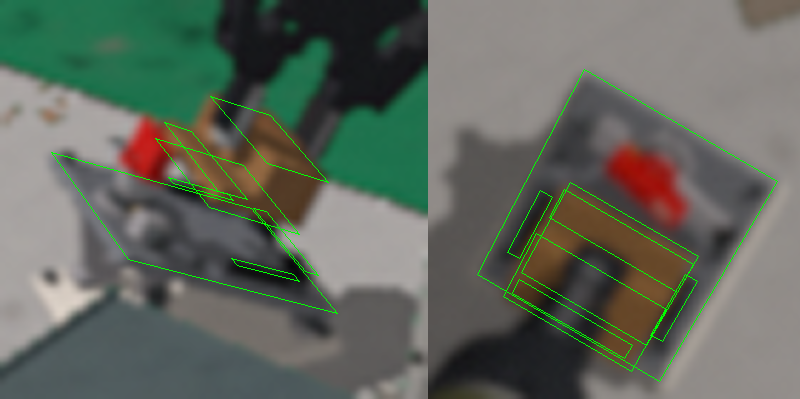

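```bash
cat > m3.py <<'E'
from fit import *
import go
exec(open("m2.py").read().split("for z in")[0])
s=go.telemetry.read_state();T=Ro.from_quat(s["tcp_rot"]).as_matrix()
RC=np.c_[-T[:,1],-T[:,0],-T[:,2]];tc=s["tool_pos"]+RC@np.array([-.009,0,-.0182]);SM=go.RS().as_matrix()
d3=pickle.load(open("cam3.pkl","rb"))
print("cover in seat by arm",(SM.T@(tc-go.SEAT)*1000).round(1))
pc=lambda p:(RC@Ro.from_rotvec([0,0,p[2]]).as_matrix(),tc+SM@np.array([p[0],p[1],0]))
E3={"top":[CF[3],CF[0],CF[2],CB[0],CB[2]],"side":[CF[3],CB[1],CB[2],CF[2],CB[0],CB0[2]]}
for k in("top","side"):
    for w in((3,2,1.5),(2,1.5)):
        q,e=fit(d3,pc,[0,0,0.],{k:E3[k]},w=w);print("cover",k,(q*1000).round(1),[(x[1],x[2]) for x in e])
for k in("top","side"):
  for z in (.044,.047,.05):
    for yaw in(-.53,-.55):
        f=lambda v:cost(np.r_[go.SEAT[:2]+v[:2],z,yaw,v[2]*20,0,0],cams=(k,))
        b=min((minimize(f,x0,method="Nelder-Mead",options=dict(initial_simplex=np.array(x0)+np.array([[0,0,0],[.004,0,0],[0,.004,0],[0,0,.01]]))) for x0 in([0,0,0],[.002,-.002,.005],[-.002,.003,.005])),key=lambda b:b.fun)
        v=SM.T@np.r_[b.x[:2],0]*1000
        print("rest",k,z,yaw,"shift in seat xy mm",(Ro.from_euler('z',-go.PSI).apply(np.r_[b.x[:2],0])*1000).round(1)[:2],"ang",round(b.x[2]*20,2),round(b.fun,1))
E
python3 m3.py
```

```text
Traceback (most recent call last):
  File "m3.py", line 3, in <module>
    exec(open("m2.py").read().split("for z in")[0])
    ~~~~^^^^^^^^^^^^^^^^^^^^^^^^^^^^^^^^^^^^^^^^^^^
SyntaxError: '[' was never closed
```

```bash
sed -i 's/split("for z in")/split("for z in(.036")/' m3.py; python3 m3.py
```

```text
cover in seat by arm [14.5 -3.  30.7]Traceback (most recent call last):
  File "m3.py", line 12, in <module>
    q,e=fit(d3,pc,[0,0,0.],{k:E3[k]},w=w);print("cover",k,(q*1000).round(1),[(x[1],x[2]) for x in e])
        ~~~^^^^^^^^^^^^^^^^^^^^^^^^^^^^^^
  File "fit.py", line 45, in fit
    p=least_squares(res,p,loss='soft_l1',f_scale=.3,x_scale=[.01]*(len(p)-1)+[.1]).x
      ~~~~~~~~~~~~~^^^^^^^^^^^^^^^^^^^^^^^^^^^^^^^^^^^^^^^^^^^^^^^^^^^^^^^^^^^^^^^
    return func(*args, **kwargs)
    vector_fun = VectorFunction(
        fun_wrapped,
    ...<6 lines>...
        workers=workers
    )
    self._update_fun()
    ~~~~~~~~~~~~~~~~^^
    self.f = self.fun_wrapped(xp_copy(self.x))
             ~~~~~~~~~~~~~~~~^^^^^^^^^^^^^^^^^
    return np.atleast_1d(self.fun(x))
                         ~~~~~~~~^^^
    return self.f(x, *self.args, **self.kwargs)
           ~~~~~~^^^^^^^^^^^^^^^^^^^^^^^^^^^^^^
  File "fit.py", line 44, in res
    return np.concatenate([(proj(d[k],L@R.T+t)@n-v)[::7] for k,L,n,v,_ in M])
           ~~~~~~~~~~~~~~^^^^^^^^^^^^^^^^^^^^^^^^^^^^^^^^^^^^^^^^^^^^^^^^^^^^
ValueError: need at least one array to concatenate
```

```bash
sed -i 's/if i in(0,len(s)-1) or gr\[0,i\]<.25: continue/if i in(0,len(s)-1) or gr[0,i]<.25:\n                    if DBG: print(k,a,b,u[0].round(1),u[-1].round(1),i,gr[0].max().round(2))\n                    continue/; s/^def proj/DBG=0\ndef proj/' fit.py
sed -i 's/^import go/import go,fit as F;F.DBG=1/' m3.py; python3 m3.py 2>&1 | head -12
```

```text
cover in seat by arm [14.5 -3.  30.7]
top [-11.  37.  10.] [-29.  37.  10.] [268.3 200.6] [270.6 196.6] 60 2.36
top [29. 37. 32.] [-11.  37.  32.] [260.5 213.9] [265.5 205.2] 60 2.42
top [-29.  37.  10.] [-29. -37.  10.] [268.8 193.3] [250.6 182.9] 60 1.78
top [-11.  37.  10.] [-29.  37.  10.] [268.6 199.1] [270.8 195.1] 60 1.6
top [29. 37. 32.] [-11.  37.  32.] [260.9 212.5] [265.9 203.8] 60 2.41
top [-29.  37.  10.] [-29. -37.  10.] [ 2879.5 -4494.6] [ 2694.4 -4488. ] 0 0.0
top [-29. -37.  10.] [-11. -37.  10.] [ 2656.3 -4457.4] [ 2538.4 -4230.3] 0 0.0
top [-11.  37.  10.] [-29.  37.  10.] [ 2755.5 -4232.4] [ 2886.  -4464.8] 0 0.0
top [-11. -37.  32.] [ 29. -37.  32.] [ 2802.5 -4751.1] [ 2521.8 -4209.2] 0 0.0
top [29. 37. 32.] [-11.  37.  32.] [ 2742.4 -4210.9] [ 3054.2 -4766.4] 0 0.0
Traceback (most recent call last):
```

```bash
python3 - <<'E'
t=open("m3.py").read()
a,b=t.split('E3={')[0],t.split('for k in("top","side"):\n  for z')[1]
mid='''
J={}
for k,(x0,y0,x1,y1) in W.items():
    im=cv2.resize(d3[k]["img"][y0:y1,x0:x1],None,fx=S,fy=S,interpolation=cv2.INTER_CUBIC);J[k]=im[...,0]-im[...,2]
CBX=[box(-11,29,-37,37,0,32),box(-29,-11,-37,37,0,10)]
def cc(v,k):
    x0,y0,_,_=W[k];m=np.zeros(J[k].shape,np.uint8)
    R,t=pc(np.r_[v[:2],v[2]*20])
    for V in CBX:
        h=cv2.convexHull(np.float32((proj(d3[k],V@R.T+t)-[x0,y0]+.5)*S-.5));cv2.fillConvexPoly(m,np.int32(np.round(h*16)),1,shift=4)
    r=cv2.dilate(m,np.ones((15,15)))-m;r2=m-cv2.erode(m,np.ones((15,15)))
    return J[k][r>0].mean()-J[k][r2>0].mean()
for k in("top","side"):
    for x0 in([0,0,0],[.003,.003,0],[-.003,-.002,0]):
        b=minimize(cc,x0,args=(k,),method="Nelder-Mead",options=dict(initial_simplex=np.array(x0)+np.array([[0,0,0],[.004,0,0],[0,.004,0],[0,0,.002]])))
        print("cover",k,(b.x*[1000,1000,20]).round(2),round(b.fun,1))
'''
open("m3.py","w").write(a+mid+'for k in("top","side"):\n  for z'+b)
E
python3 m3.py
```

```text
cover in seat by arm [14.5 -3.  30.7]
cover top [-0.35  1.21  0.  ] -21.6
cover top [-0.19  1.47  0.02] -21.3
cover top [-0.43  1.24 -0.01] -21.5
cover side [ 0.18 -3.72 -0.02] -28.2
cover side [ 0.1  -3.74 -0.04] -28.2
cover side [ 0.67 -3.18 -0.01] -28.1
rest top 0.044 -0.53 shift in seat xy mm [-0.7 -0.1] ang 0.27 -105.9
rest top 0.044 -0.55 shift in seat xy mm [-0.7 -0.1] ang 0.24 -108.0
rest top 0.047 -0.53 shift in seat xy mm [-0.8 -0. ] ang 0.29 -105.9
rest top 0.047 -0.55 shift in seat xy mm [-0.8 -0.2] ang 0.26 -108.4
rest top 0.05 -0.53 shift in seat xy mm [-1.  -0.2] ang 0.25 -106.0
rest top 0.05 -0.55 shift in seat xy mm [-0.9 -0.5] ang 0.25 -108.2
rest side 0.044 -0.53 shift in seat xy mm [-1.4 -6.7] ang 0.26 -203.1
rest side 0.044 -0.55 shift in seat xy mm [-1.3 -6.8] ang 0.26 -209.2
rest side 0.047 -0.53 shift in seat xy mm [ 0.4 -2.5] ang 0.29 -203.8
rest side 0.047 -0.55 shift in seat xy mm [ 0.5 -2.7] ang 0.24 -209.3
rest side 0.05 -0.53 shift in seat xy mm [2.1 1.7] ang 0.27 -203.8
rest side 0.05 -0.55 shift in seat xy mm [2.2 1.8] ang 0.28 -208.8
```

The picture shows the cover hanging over the nest (side (250,170), top (610,260)), flange uphill and clear of the knob. In the top view it sits about 1.4 mm off in y relative to the nest, so I'll correct for that and lower it.

```bash
sed -i 's/,.047\])/,.0455])/' go.py; python3 -c "
from go import *
to(seatpt(-8.4,-1.4,45),stool())
to(seatpt(-8.4,-1.4,24),stool())"
```

```text
full dp [ 0.02  -0.181  0.06 ] rot [ 0.033  0.007 -0.002] | scaled [ 0.02  -0.181  0.06 ] [ 0.033  0.007 -0.002] m 1
t 9.07 pos [ 0.4965 -0.2494  0.0918] w 0.0395 gf 31.073901057243347 F [ 0.8 -0.  -0.6] j [-0.63  0.04 -0.85  0.15  0.04  1.5 ]
full dp [ 0.021 -0.185  0.322] rot [ 0.033  0.007 -0.002] | scaled [ 0.021 -0.185  0.322] [ 0.033  0.007 -0.002] m 1
t 9.07 pos [ 0.4965 -0.2494  0.0918] w 0.0395 gf 31.073901057243347 F [ 0.8 -0.  -0.6] j [-0.63  0.04 -0.85  0.15  0.04  1.5 ]
```

Request:
apply_moves(dp=[[0.02,-0.1,0.03],[0.02,-0.183,0.06],[0.02,-0.183,0.06],[0.02,-0.183,0.06]], rot=[[0.015,0,0],[0.033,0.007,-0.002],[0.033,0.007,-0.002],[0.033,0.007,-0.002]], claw=[-0.4,-0.4,-0.4,-0.4])

```text
clock: 9.57
tool_pos: [0.4888, -0.2428, 0.0798]
tcp_rot: [0.843, 0.472, 0.126, 0.226]
ft_force: [0.0, -0.6, 0.4]
gripper_width: 0.0392
gripper_force: 31.1
```

```bash
python3 -c "
from go import *
to(seatpt(-8.4,-1.4,24),stool())
from fit import *
d3=grab(5);pickle.dump(d3,open('cam3.pkl','wb'))
"; sed -i 's/\[x0,y0,_,_=W\[k\];o=/&/' m3.py
python3 - <<'E'
t=open("m3.py").read();exec(t.split('for k in("top","side"):\n  for z')[0])
E
```

```text
full dp [0.    0.003 0.258] rot [-0.001 -0.     0.   ] | scaled [0.    0.003 0.258] [-0.001 -0.     0.   ] m 1
t 9.57 pos [ 0.4888 -0.2428  0.0798] w 0.0392 gf 31.074414253234863 F [ 0.  -0.6  0.4] j [-0.63  0.05 -0.87  0.14  0.04  1.5 ]
cover in seat by arm [ 0.3 -1.3 26.5]
cover top [-0.41  2.06 -0.  ] -21.2
cover top [-0.29  2.   -0.01] -21.2
cover top [-0.49  1.89 -0.03] -21.1
cover side [-0.34 -4.44 -0.07] -31.7
cover side [-0.23 -4.35 -0.06] -31.7
cover side [-0.46 -3.89  0.  ] -30.8
```

Request:
apply_moves(dp=[[-0.005,0.003,0.13],[-0.005,0.003,0.22],[-0.005,0.003,0.26],[-0.005,0.003,0.27],[-0.005,0.003,0.28],[-0.005,0.003,0.29],[-0.005,0.003,0.3]], rot=[[0,0,0],[0,0,0],[0,0,0],[0,0,0],[0,0,0],[0,0,0],[0,0,0]], claw=[-0.4,-0.4,-0.4,-0.4,-0.4,-0.4,-0.4])

```text
clock: 10.95
tool_pos: [0.4989, -0.2494, 0.0592]
tcp_rot: [0.843, 0.472, 0.126, 0.226]
ft_force: [-0.2, 0.3, -0.3]
gripper_width: 0.0396
gripper_force: 31.1
```

Request:
apply_moves(dp=[[0,0,0.012],[0,0,0.025],[0,0,0.025]], rot=[[0,0,0],[0,0,0],[0,0,0]], claw=[-0.4,-0.4,-0.4])

```text
clock: 11.32
tool_pos: [0.4996, -0.2496, 0.058]
tcp_rot: [0.843, 0.472, 0.127, 0.226]
ft_force: [-5.8, 4.1, 9.9]
gripper_width: 0.0393
gripper_force: 32.5
```

```bash
python3 -c "
from go import *
to(seatpt(-8.4,-1.8,18.2),stool())
s=telemetry.read_state();print(RS().inv().apply(s['ft_force']),RS().inv().apply(s['tool_pos']-SEAT)*1000)"
```

```text
full dp [-0.003  0.001  0.014] rot [ 0.    -0.001  0.001] | scaled [-0.003  0.001  0.014] [ 0.    -0.001  0.001] m 1
t 11.32 pos [ 0.4996 -0.2496  0.058 ] w 0.0393 gf 32.47465789318085 F [-5.8  4.1  9.9] j [-0.63  0.11 -0.87  0.07  0.04  1.5 ]
[-1.19632226  0.44659418 12.11743935] [-8.51856829 -1.58311568 19.3238163 ]
```

Request:
apply_moves(dp=[[0,0,0],[0,0,0],[0,0,0],[0,0,0],[0,0,0]], rot=[[0,0,0],[0,0,0],[0,0,0],[0,0,0],[0,0,0]], claw=[0.0,0.1,0.3,0.45,0.45])

```text
clock: 11.95
tool_pos: [0.4998, -0.25, 0.0574]
tcp_rot: [0.843, 0.472, 0.126, 0.226]
ft_force: [-0.7, -0.4, 0.5]
gripper_width: 0.0614
gripper_force: 0.0
```

```bash
cat > m4.py <<'E'
from fit import *
import go,sys
exec(open("m2.py").read().split("for z in(.036")[0])
d3=grab(6);SM=go.RS().as_matrix();RC=np.c_[-SM[:,0],-SM[:,1],SM[:,2]]
SZ=go.SEAT+[0,0,.001]
pc=lambda p:(RC@Ro.from_rotvec([0,0,p[2]]).as_matrix(),SZ+SM@np.array([p[0],p[1],0]))
t=open("m3.py").read();exec("J={}"+t.split("J={}")[1].split('for k in("top","side"):\n  for z')[0])
pickle.dump(d3,open("cam4.pkl","wb"))
E
python3 m4.py; python3 -c "
from go import *
to(seatpt(-8.4,-1.8,100),stool())"
```

```text
cover top [-1.38 -0.04 -0.02] -19.6
cover top [-1.51 -0.19 -0.02] -19.6
cover top [-1.5  -0.17 -0.01] -19.6
cover side [-0.35 -2.19 -0.06] -18.0
cover side [-0.97 -3.18 -0.06] -18.0
cover side [-0.35 -2.   -0.05] -18.0
full dp [-0.000e+00  1.000e-03 -1.016e+00] rot [-0.    -0.001  0.   ] | scaled [-0.     0.001 -1.   ] [-0.    -0.001  0.   ] m 1.02
t 12.55 pos [ 0.4998 -0.25    0.0575] w 0.0616 gf 0.0 F [-0.1 -0.6  1. ] j [-0.63  0.11 -0.87  0.07  0.04  1.5 ]
```

Request:
apply_moves(dp=[[0,0,-0.1],[0,0,-0.4],[0,0,-1],[0,0,-1]], rot=[[0,0,0],[0,0,0],[0,0,0],[0,0,0]], claw=[0.45,0.45,0.45,0.45])

```text
clock: 13.05
tool_pos: [0.4666, -0.2296, 0.1308]
tcp_rot: [0.842, 0.472, 0.128, 0.228]
ft_force: [0.6, -1.1, -0.1]
gripper_width: 0.0621
gripper_force: 0.0
```

Request:
apply_moves(dp=[[0,0,-0.3],[0,0,-0.3],[0,0,-0.3]], rot=[[0,0,-0.35],[0,0,-0.7],[0,0,-1]], claw=[0.1,0.1,0.1])

```text
clock: 13.42
tool_pos: [0.4554, -0.2228, 0.1476]
tcp_rot: [0.698, 0.668, 0.066, 0.25]
ft_force: [0.2, -0.2, 0.1]
gripper_width: 0.0468
gripper_force: 0.0
```

Request:
apply_moves(dp=[[0,0,0],[0,0,0],[0,0,0]], rot=[[0,0,-0.35],[0,0,-0.7],[0,0,-1]], claw=[0.1,0.1,0.1])

```text
clock: 13.8
tool_pos: [0.4553, -0.2226, 0.1469]
tcp_rot: [0.511, 0.82, 0.002, 0.258]
ft_force: [-0.6, -1.3, -0.0]
gripper_width: 0.047
gripper_force: 0.0
```

Request:
apply_moves(dp=[[0,0,0],[0,0,0],[0,0,0]], rot=[[0,0,-0.35],[0,0,-0.7],[0,0,-1]], claw=[0.1,0.1,0.1])

```text
clock: 14.18
tool_pos: [0.4553, -0.2227, 0.1469]
tcp_rot: [0.293, 0.921, -0.062, 0.251]
ft_force: [-0.2, -0.3, -0.5]
gripper_width: 0.0471
gripper_force: 0.0
```

Request:
apply_moves(dp=[[0,0,0],[0,0,0],[0,0,0]], rot=[[0,0,-0.35],[0,0,-0.7],[0,0,-1]], claw=[0.1,0.1,0.1])

```text
clock: 14.55
tool_pos: [0.4553, -0.2227, 0.1469]
tcp_rot: [0.056, 0.964, -0.122, 0.228]
ft_force: [0.0, -0.1, -0.6]
gripper_width: 0.0469
gripper_force: 0.0
```

Request:
apply_moves(dp=[[0,0,0],[0,0,0],[0,0,0]], rot=[[0,0,-0.35],[0,0,-0.7],[0,0,-1]], claw=[0.1,0.1,0.1])

```text
clock: 14.92
tool_pos: [0.4553, -0.2227, 0.1469]
tcp_rot: [-0.185, 0.948, -0.174, 0.19]
ft_force: [-0.7, 0.4, 0.6]
gripper_width: 0.0468
gripper_force: 0.0
```

```bash
cat >> m4.py <<'E'
# knob bar: red centroid fit with rest pose fixed
V0=I
for k,(x0,y0,x1,y1) in W.items():
    im=cv2.resize(d3[k]["img"][y0:y1,x0:x1],None,fx=S,fy=S,interpolation=cv2.INTER_CUBIC)
    red=im[...,0]-2*im[...,1]+im[...,2]*.6;red=im[...,0]-im[...,1]-40
    def kc(v,k=k):
        B=bar(np.pi/2-v[2]*40);B=B+[v[0],v[1],0]
        u=(proj(d3[k],B@SM.T+SZ)-[x0,y0]+.5)*S-.5
        m=np.zeros(red.shape,np.uint8);cv2.fillConvexPoly(m,np.int32(np.round(cv2.convexHull(np.float32(u))*16)),1,shift=4)
        return -(red[m>0]).sum()/1e4
    bs=[minimize(kc,s0,method="Nelder-Mead",options=dict(initial_simplex=np.array(s0)+np.array([[0,0,0],[.004,0,0],[0,.004,0],[0,0,.006]]))) for s0 in([0,0,.0],[0,0,.006],[-.003,.003,.003])]
    for b in bs: print("knob",k,(b.x[:2]*1000).round(1),"ang",(b.x[2]*40).round(2),round(b.fun,2))
E
python3 m4.py;python3 -c "
from go import *
to(seatpt(67,0,110),stool(.25-np.pi))"
```

```text
cover top [-1.09  0.14 -0.03] -23.3
cover top [-1.4   0.19 -0.01] -23.3
cover top [-1.13  0.17 -0.02] -23.3
cover side [-0.02 -2.67 -0.07] -22.4
cover side [-0.03 -2.72 -0.06] -22.3
cover side [-0.19 -1.73 -0.01] -21.8
knob top [ 0.7 -1.4] ang 0.24 -45.15
knob top [ 0.7 -1.2] ang 0.24 -45.15
knob top [ 0.8 -1.5] ang 0.25 -45.22
knob side [4.3 0.2] ang 0.27 -33.45
knob side [ 3.9 -0.9] ang 0.28 -33.46
knob side [ 3.2 -1.3] ang 0.27 -33.46
full dp [-0.582 -0.742  0.159] rot [ 0.001  0.    -0.784] | scaled [-0.582 -0.742  0.159] [ 0.001  0.    -0.784] m 1
t 15.53 pos [ 0.4556 -0.2228  0.1476] w 0.0471 gf 0.0 F [-0.4  0.2 -0.3] j [-0.64 -0.14 -0.83  0.36  0.05 -1.01]
```

Request:
apply_moves(dp=[[-0.2,-0.2,0],[-0.4,-0.5,0.1],[-0.56,-0.74,0.159],[-0.56,-0.745,0.159],[-0.56,-0.745,0.159],[-0.56,-0.745,0.159]], rot=[[0,0,-0.2],[0,0,-0.5],[0,0,-0.784],[0,0,-0.784],[0,0,-0.784],[0,0,-0.784]], claw=[0.1,0.1,0.1,0.1,0.1,0.1])

```text
clock: 16.27
tool_pos: [0.515, -0.2588, 0.1729]
tcp_rot: [-0.363, 0.895, -0.207, 0.153]
ft_force: [-0.5, -0.3, 0.7]
gripper_width: 0.047
gripper_force: 0.0
```

```bash
python3 -c "
from go import *
to(seatpt(68,-1,34.5),stool(.25-np.pi))"
```

```text
full dp [-0.016 -0.044  0.943] rot [ 0.004 -0.    -0.002] | scaled [-0.016 -0.044  0.943] [ 0.004 -0.    -0.002] m 1
t 16.27 pos [ 0.515  -0.2588  0.1729] w 0.047 gf 0.0 F [-0.5 -0.3  0.7] j [-0.62 -0.03 -0.66  0.42  0.04 -1.38]
```

Request:
apply_moves(dp=[[-0.016,-0.044,0.3],[-0.016,-0.044,0.6],[-0.016,-0.044,0.75],[-0.016,-0.044,0.78]], rot=[[0,0,0],[0,0,0],[0,0,0],[0,0,0]], claw=[0.1,0.1,0.1,0.1])

```text
clock: 16.77
tool_pos: [0.545, -0.2769, 0.1206]
tcp_rot: [-0.363, 0.895, -0.207, 0.153]
ft_force: [-0.7, 0.2, -0.3]
gripper_width: 0.0472
gripper_force: 0.0
```

Request:
apply_moves(dp=[[0,0,0.08],[0,0,0.16],[0,0,0.16]], rot=[[0,0,0],[0,0,0],[0,0,0]], claw=[0.1,0.1,0.1])

```text
clock: 17.15
tool_pos: [0.5511, -0.2807, 0.1103]
tcp_rot: [-0.363, 0.895, -0.208, 0.153]
ft_force: [0.1, 0.0, 0.5]
gripper_width: 0.0472
gripper_force: 0.0
```

Request:
apply_moves(dp=[[0,0,0],[0,0,0],[0,0,0],[0,0,0],[0,0,0],[0,0,0]], rot=[[0,0,0],[0,0,0],[0,0,0],[0,0,0],[0,0,0],[0,0,0]], claw=[-0.3,-0.6,-0.9,-0.9,-0.9,-0.9], squeeze=30)

```text
clock: 17.9
tool_pos: [0.5495, -0.2788, 0.1093]
tcp_rot: [-0.364, 0.895, -0.206, 0.153]
ft_force: [-6.2, 5.0, 4.3]
gripper_width: 0.0111
gripper_force: 31.1
```

```bash
python3 -c "
from go import *
to(seatpt(68,-1,34.5),stool(.25-np.pi))
s=telemetry.read_state();print(RS().inv().apply(s['ft_force']),RS().inv().apply(s['torque']),RS().inv().apply(s['tool_pos']-SEAT)*1000)"
```

```text
full dp [ 0.005 -0.011  0.005] rot [0.009 0.001 0.002] | scaled [ 0.005 -0.011  0.005] [0.009 0.001 0.002] m 1
t 17.9 pos [ 0.5495 -0.2788  0.1093] w 0.0111 gf 31.05483055114746 F [-6.2  5.   4.3] j [-0.62  0.13 -0.67  0.25  0.03 -1.38]
[-4.69245727  1.02729731  7.7069146 ] [0.38304599 1.33941285 0.03435563] [67.22050942 -0.4049122  34.90997497]
```

Request:
apply_moves(dp=[[0,0,0],[0,0,0],[0,0,0],[0,0,0],[0,0,0]], rot=[[0,0,0],[0,0,0.2],[0,0,0.4],[0,0,0.6],[0,0,0.8]], claw=[-0.95,-0.95,-0.95,-0.95,-0.95], squeeze=60)

```text
clock: 18.52
tool_pos: [0.5496, -0.2791, 0.1096]
tcp_rot: [-0.177, 0.95, -0.172, 0.191]
ft_force: [-5.6, 5.4, 3.9]
gripper_width: 0.0103
gripper_force: 62.4
```

```bash
python3 -c "
from go import *
to(seatpt(67,-.5,34.5),stool(1.42-np.pi))
s=telemetry.read_state();print(RS().inv().apply(s['ft_force']),RS().inv().apply(s['torque']),RS().inv().apply(s['tool_pos']-SEAT)*1000)"
```

```text
full dp [0.003 0.005 0.006] rot [ 0.006 -0.005  1.535] | scaled [0.002 0.003 0.004] [ 0.004 -0.003  1.   ] m 1.53
t 18.52 pos [ 0.5496 -0.2791  0.1096] w 0.0103 gf 62.440656423568726 F [-5.6  5.4  3.9] j [-0.62  0.13 -0.67  0.25  0.03 -0.98]
[-4.64601415  1.64331655  7.19661409] [0.19017922 1.32616408 0.05879375] [67.48256388 -0.56550525 35.00330262]
```

Good, and the forces stay moderate. I'll keep turning to about 1.45.

Request:
apply_moves(dp=[[0,0,0],[0,0,0],[0,0,0],[0,0,0],[0,0,0]], rot=[[0,0,0.2],[0,0,0.4],[0,0,0.6],[0,0,0.8],[0,0,0.8]], claw=[-0.95,-0.95,-0.95,-0.95,-0.95])

```text
clock: 19.15
tool_pos: [0.5496, -0.2793, 0.1096]
tcp_rot: [0.014, 0.966, -0.131, 0.221]
ft_force: [-5.6, 4.5, 4.8]
gripper_width: 0.0101
gripper_force: 62.4
```

Request:
apply_moves(dp=[[0,0,0],[0,0,0],[0,0,0],[0,0,0],[0,0,0]], rot=[[0,0,0.2],[0,0,0.4],[0,0,0.6],[0,0,0.75],[0,0,0.75]], claw=[-0.95,-0.95,-0.95,-0.95,-0.95])

```text
clock: 19.77
tool_pos: [0.5496, -0.2795, 0.1097]
tcp_rot: [0.194, 0.947, -0.087, 0.242]
ft_force: [-6.0, 3.5, 4.1]
gripper_width: 0.0102
gripper_force: 62.3
```

```bash
python3 -c "
from go import *
to(seatpt(67,-.5,34.5),stool(1.42-np.pi))
s=telemetry.read_state();print(RS().inv().apply(s['ft_force']),RS().inv().apply(s['torque']),RS().inv().apply(s['tool_pos']-SEAT)*1000)"; python3 m4.py
```

```text
full dp [0.009 0.007 0.006] rot [ 0.002 -0.006 -0.011] | scaled [0.009 0.007 0.006] [ 0.002 -0.006 -0.011] m 1
t 19.77 pos [ 0.5496 -0.2795  0.1097] w 0.0102 gf 62.34596014022827 F [-6.   3.5  4.1] j [-0.62  0.13 -0.67  0.25  0.03 -0.2 ]
[-3.96366518 -0.11218724  7.00089332] [-0.02749813  1.24740863 -0.1705044 ] [67.8029831  -0.93606753 35.00862723]
cover top [ 3.56  3.57 -0.04] -0.8
cover top [ 3.52  4.65 -0.03] -0.7
cover top [ 3.87  3.81 -0.04] -0.8
cover side [ 0.41 -2.54 -0.06] -17.3
cover side [-0.7  -5.2  -0.07] -17.3
cover side [-0.56 -3.42 -0.04] -17.2
knob top [12.   5.5] ang 0.01 3.43
knob top [1.8 0.7] ang 1.58 -9.86
knob top [2.3 0.5] ang 1.58 -9.84
knob side [17.6  3.9] ang 0.4 -8.75
knob side [13.9 -3.9] ang 0.46 -8.57
knob side [12.5 -6.2] ang 0.45 -8.53
```

The reaction torque has reversed, so the knob is past the lobe and being pulled in. At knob angle 0 the bar already sits 0.17 rad clockwise of seat y, so I need about 0.16 rad more.

Request:
apply_moves(dp=[[0,0,0],[0,0,0],[0,0,0],[0,0,0]], rot=[[0,0,0.15],[0,0,0.3],[0,0,0.34],[0,0,0.34]], claw=[-0.95,-0.95,-0.95,-0.95])

```text
clock: 20.88
tool_pos: [0.5496, -0.2796, 0.1097]
tcp_rot: [0.273, 0.927, -0.067, 0.248]
ft_force: [-6.5, 4.4, 4.5]
gripper_width: 0.0099
gripper_force: 62.4
```

```bash
python3 -c "
from go import *
to(seatpt(67,-.5,34.5),stool(1.57-np.pi))
s=telemetry.read_state();print(RS().inv().apply(s['ft_force']),RS().inv().apply(s['torque']),RS().inv().apply(s['tool_pos']-SEAT)*1000)"
```

```text
full dp [0.01  0.006 0.007] rot [ 0.    -0.007 -0.049] | scaled [0.01  0.006 0.007] [ 0.    -0.007 -0.049] m 1
t 20.88 pos [ 0.5496 -0.2796  0.1097] w 0.0099 gf 62.38969802856445 F [-6.5  4.4  4.5] j [-0.62  0.13 -0.67  0.25  0.03 -0.03]
[-4.55451701  0.35469382  7.77455012] [-0.09828388  1.23384756  0.02562775] [67.78104699 -1.02458114 35.04842333]
```

Request:
apply_moves(dp=[[0,0,0],[0,0,0],[0,0,0],[0,0,0],[0,0,-0.5],[0,0,-1],[0,0,-1]], rot=[[0,0,0],[0,0,0],[0,0,0],[0,0,0],[0,0,0],[0,0,0],[0,0,0]], claw=[-0.5,-0.1,0.1,0.1,0.1,0.1,0.1])

```text
clock: 21.75
tool_pos: [0.5181, -0.2605, 0.1835]
tcp_rot: [0.273, 0.926, -0.068, 0.253]
ft_force: [-0.1, -0.5, -0.8]
gripper_width: 0.0469
gripper_force: 0.0
```

Request:
apply_moves(dp=[[0,0,-0.5],[0,0,-1],[0,0,-1]], rot=[[0,0,0],[0,0,0],[0,0,0]], claw=[0.1,0.1,0.1])

```text
clock: 22.12
tool_pos: [0.4839, -0.2396, 0.2519]
tcp_rot: [0.273, 0.926, -0.068, 0.252]
ft_force: [0.8, -0.1, 0.3]
gripper_width: 0.0468
gripper_force: 0.0
```

Run:
```python
exec(open("m4.py").read())
it=[((RC,SZ),CB+CF+CB0)]
overlay(d3,[],"side",(215,165,290,235),5.5,"pics/a.png");overlay(d3,[],"top",(225,150,295,220),5.5,"pics/b.png")
a=cv2.imread("pics/a.png");b=cv2.imread("pics/b.png");h=min(a.shape[0],b.shape[0])
cv2.imwrite("pics/final.png",np.hstack([a[:h],b[:h]])[:,:800])
```

```text
cover top [-0.45 -0.33 -0.01] -19.5
cover top [-0.43 -0.64 -0.01] -19.5
cover top [-0.58 -0.48 -0.  ] -19.6
cover side [-0.34 -3.07 -0.06] -18.5
cover side [-0.05 -2.93 -0.07] -18.5
cover side [-0.4  -3.03 -0.08] -18.5
knob top [-1.4 -2.1] ang 1.53 -26.08
knob top [-1. -2.] ang 1.55 -26.04
knob top [-0.4 -2.2] ang 1.55 -26.0
knob side [ 2.3 -0.1] ang -1.03 -27.84
knob side [ 2.4 -1.1] ang -1.67 -28.5
knob side [ 2.1 -1.2] ang -1.67 -28.5
```

View pics/final.png

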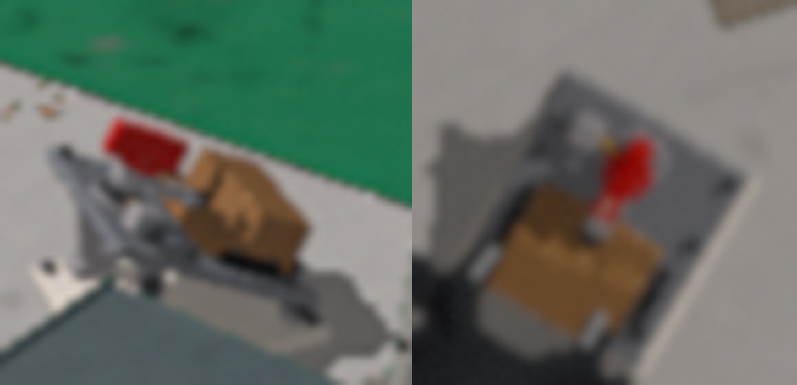

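The final picture shows the cover flat in the nest (side (240,210), top (575,260)). The bar points down the slope (top (625,180)) and the clip lies over the flange at top (600,220); the fingers are clear.

```bash
python3 -c "
from plant import r
print(r.sign_off())"
```

```text
the job is handed in; nothing more can be done
None
```

The cover is seated flange-uphill in the nest, the knob is turned to about 1.38 rad by my camera estimate (inside the locked notch), the fingers are clear, and I handed the job in at about 23 s; sign-off gave no verdict.

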